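# Rehang the label feeder's guard door

### The arm

A 6-joint arm with a two-finger parallel gripper is mounted at the origin on a cart in front of the work surface, level with it; the furniture and walls round the work are solid. World frame = base frame: x ahead of the robot, y to its left, z up, the work surface at z = 0. Lengths are in m, angles in degrees, forces in N, time in s.
With the tool pointing down it reaches from about 0.325 to 0.875 m from the base axis. Payload 4.4 kg.
Tool frame: the origin (TCP) lies between the finger pads, 19 mm behind the fingertips; this is the grasp point; z points along the fingers, y is the line along which they close (so a half turn about z gives the same grasp; the last joint's range is limited). The gripper opens to 85 mm and grips with 20 to 120 N. Pads are 22 mm wide; open, the fingers measure 114 mm over their backs; the gripper's body (76 mm by 85 mm) begins 54 mm behind the grasp point. The pads swing forward as they close: fully open they stand 13 mm farther back than shut.
Start: joints at [68.669, 11.837, 88.321, -0, 79.842, -8.623], TCP at [0.127, 0.561, 0.25] pointing down, gripper open.
Joint ranges: [-156.59, 156.59], [-49.26, 127.26], [12.9, 141.05], [-63.56, 243.56], [4.71, 150.69], [-161.64, 161.64]. Speed limits (degrees/s): [159.86, 159.86, 180, 180, 180, 180].

### API

Orientations are given as a 3x3 rotation matrix whose columns are the frame's x, y, z axes.
In Python, from workcell import ctrl gives the robot as it stands.
- The arm moves only by the tool arm_command, never from a script. Its argument "deltas" is a list that holds one entry, the list of rows, each a list of 4 numbers: the shift along the tool's x, y, z in units of 25 mm (1.0 is 25 mm), then the turn about the tool's z in units of 6 degrees (1.0 is 6 degrees). A call has 1 to 12 rows; each row is the pose to reach, as a shift and turn from the pose commanded when the call began, along the tool's axes at that moment; what a row does not reach only later rows make up. A row lasts 1/12 s, in which the tool goes at most 41.7 mm and 7.16 degrees, less where a joint would pass 70% of its speed; a pose out of reach is approached as far as the arm can. A call with a gripper value outside its range is refused whole. "grip" is the closure in counts, from 0 (fully open) to 255 (shut), set as the call begins (left out, the last holds). The fingers move at their own pace and stop on an object; "force" is the grip in N (left out, the last holds). Time passes only in rows, so rows that repeat a pose let the fingers close. It gives the time, the measured TCP pose, the force, the opening and the grip force at its end, in the units of the state.
- ctrl.observe(): the state, without advancing time (a new reading comes with each control period).
- ctrl.camera(name): name is "scene" or "side" or "wrist"; returns the picture (420x560x3 uint8, red, green, blue); there is no depth.
- ctrl.camera_params(name): a dict with "camera_matrix" (3x3 intrinsics, pixels), "xyz" and "rotation" of the camera in the world; the wrist camera has in their place "hand_eye" (4x4, takes a point from camera to tool coordinates, whose origin is the TCP and whose axes are the flange's). Camera axes: x right, y up, looking along -z (the intrinsics and any distortion apply to the point x, -y, -z); pixel columns grow to the right and rows downward; lengths in m; the calibration is good to about 2 mm. The wrist camera is an equidistant fisheye: a pixel r from the principal point sees the ray r / f radians off the axis. A picture is of the moment at which its call begins: read the wrist's pose just before it. camera_params takes no time and is no camera call.
- ctrl.job_done(): hands the job in; it is judged then, once.
Trained networks look in the newest picture that a camera, given by its name, has taken for a name from the list of things; names that differ only in an ending like _2 or _b are one class to them, and where a whole thing is asked for, a point or a joint stands for the part that bears it (a point fixed in the world has none). Each returns a list of dicts, best first, with "score" (0 to 1); they miss things now and then, are a little off and sometimes report something else, mostly with a low value. They report only what shows in the picture. A call takes as long as a camera call.
- ctrl.regions_of(camera, name): "mask" (420x560 bool, what is visible of it) and "xy" ([column, row] in pixels, amid what is visible of it).
The state is a dict: "time": time; "joint_positions": joint angles; "qd": joint speeds; "joint_torque": joint torques, N m; "tcp_pos": TCP position; "ee_rot": TCP orientation; "contact_force": force on the tool from outside, world axes, zero at the start; "moment": the same for the moment, N m; "opening": finger opening in m; "grasp_force": force on a finger pad.
Only numpy, scipy, OpenCV 4.12 (cv2) and the standard library are available. Lean on these libraries where they do the work, as an engineer would, in place of code of your own. Each camera call takes 0.05 s, during which the arm holds its last target. There are 200 camera calls.

### The job

Put the yellow guard door back on the grey label feeder. It hangs on the blue parking stand: squeeze its red and black finger tabs together to draw the sprung pin, lift the door straight off, and lower it gently, feeling for the feeder's hinge pins, until it is fully home; then let go so that its sprung pin springs out under the feeder's red keeper. Do not force the door against the stand or feeder, and leave the other things on the bench where they are.

Things in the scene. Friction and masses are not known exactly. Their poses are not given: they have to be found in the camera images.
- guard: guard door: yellow frame, clear window, 130 mm wide (y), 0.3 to 0.5 kg; origin at the middle of its underside, z up, window in its y-z plane. Bottom rail 28 (x) x 130 (y) x 26 mm, flat below, with two through holes at x 0, y -42 and +42 mm, each 16 mm along x and 11 mm along y, that drop over the bracket's hinge pins. Right way round its x, y, z are the stand's or feeder's
- guard_grip (a point): where to put the TCP, fingers down, closing along the door's y: door frame 0, -5, 136 mm. Two finger tabs 16 mm wide (x), z 112 to 146 mm: fixed black, outer face at y -22 mm; sliding red, outer face at y +24 mm. Squeezed to 34 mm overall they draw the pin fully (spring 4 to 8 N); a light grip, 25 to 40 N, is enough; keep it to carry the door. Axes as the door's
- guard_pin (a joint): the door's sprung pin with its red tab: 0 = sprung out (pin 11 mm beyond the +y end of the bottom rail), 0.012 m = fully drawn in, when the door is free to lift
- pin_tip (a point): outer end of the sprung pin, a round-ended steel pin of 8 mm diameter at the bottom rail's +y end, 8 mm above the door's underside; axes as the door's
- stand: blue fixed parking stand, foot 100 x 200 mm; origin level with the underside of its base, below the middle of its hinge line, y along that line, z up. It has the same hinge bracket as the feeder (pins, red keeper), exactly in its middle. The hung door has the stand's axes, its origin 18 mm above the stand's; raise it 30 mm to clear the pins
- feeder: grey fixed label feeder with a roll inside, front open; origin level with the underside of its base, below the middle of its hinge line, 25 mm in front (-x) of its 92 mm high housing; y along the hinge line, z up. Its hinge bracket is clamped in a slot: its middle lies anywhere from 4 to 22 mm to +y of this origin, which is not measured: find its hinge pins by feel
- feeder_ledge (a point): point on the feeder's hinge line 18 mm above its origin, level with the bracket's ledge; where the door's origin is when home, but for the bracket's unknown shift of 4 to 22 mm to +y. From the bracket's middle: two upright hinge pins of 8 mm diameter at y -42 and +42 mm, round tips 24 mm above the ledge. The door's underside rests on the tips and drops when its holes meet them
- feeder_keeper (a point): keeper lip on the feeder's bracket at its +y end, given for a bracket with no shift (80 mm along y, 15.5 mm above the ledge; axes as the feeder's): red lip 70 to 90 mm from the bracket's middle, 15.5 to 20.5 mm above the ledge. The drawn pin passes it on the way down; let go with the door home, it springs out below the lip
- tape_brown: bystander: brown tape roll 112 mm across, 48 mm high, origin at its underside
- tape_black: bystander: black tape roll 60 mm across, 18 mm high
- tape_green: bystander: green tape roll 104 mm across, 24 mm high
- marker_red: bystander: red pen 130 mm long
- snap_cutter: bystander: yellow snap-off cutter 156 mm long
- bead_jar: bystander: jar 57 mm across, 75 mm high

How it is judged (in metres and radians):
On the way, in this order (a step that is already met when the one before it is completed fails the run):
1. the door is lifted clear of the stand's hinge pins with its sprung pin drawn (z of guard in the frame of stand above 0.06 m and value of joint guard_pin above 0.009 m), for 0.1 s.
2. the door is lowered home over the feeder's hinge pins (z of guard in the frame of feeder between 0.014 and 0.022 m and x of guard in the frame of feeder between -0.008 and 0.008 m and y of guard in the frame of feeder between -0.002 and 0.028 m), for 0.1 s.
At the end, for the whole second after the job is handed in: the door is home on the feeder's hinge pins (origin 18 mm above the feeder's within 4 mm, within 8 mm of the hinge line, 2 mm to -y to 28 mm to +y of the feeder's origin), upright, right way round, its sprung pin fully out (within 3 mm) under the keeper, at rest (all of step 2 and y of pin_tip in the frame of feeder above 0.05 m and angle between guard's own z axis and vertical below 0.08 rad and value of joint guard_pin below 0.003 m and linear speed of guard below 0.01 m/s); the robot touches nothing.
It fails at once if the door is forced against the feeder or its bracket (over 30 N) (contact force between guard and feeder above 30 N).
It fails at once if the door is forced against the stand (over 40 N), as when it is pulled with the pin not drawn (contact force between guard and stand above 40 N).
It fails at once if another thing on the bench is moved by more than 20 mm (distance of any of tape_brown, tape_black, tape_green, marker_red, snap_cutter, bead_jar from where it was at the start of the episode above 0.02 m).
It also fails if it takes over 56 s, if anything falls off the work surface, if the arm or the gripper's body presses on something with over 40 N, if the wrist force passes 120 N, or if a joint passes its speed limit or range.

## Working session

There is one attempt and no reset: what is moved stays moved. The work goes in short steps, Python scripts to look and compute and a tool call to move; the robot and the scene stay as the last step left them, time stands still between calls to the robot, and variables do not carry over. Pictures are saved under pics/ and viewed, at most 10 in all, crops included, and the job is handed in when it is done.

Besides the shell and the picture viewer there is one more tool, called after ">>>" as a command line: name --argument value ..., lists and objects as JSON in quotes. arm_command: Moves the arm, as the interface text tells. Its arguments: {"type":"object","properties":{"deltas":{"type":"array","items":{"type":"array","items":{"type":"array","items":{"type":"number"}}}},"grip":{"type":"number"},"force":{"type":"number"}},"required":["deltas"]}

```bash
mkdir -p pics; ls
cat > h.py <<'E'
import numpy as np, cv2
from workcell import ctrl
def snap(n,f): 
    s=ctrl.observe(); im=ctrl.camera(n); cv2.imwrite('pics/'+f,im[:,:,::-1]); return s,im
E
python3 - <<'E'
from h import *
for c in('scene','side','wrist'):
    s,_=snap(c,c+'0.png'); p=ctrl.camera_params(c); print(c,{k:np.round(v,4).tolist() for k,v in p.items() if not isinstance(v,str)})
    for n in ('guard','stand','feeder'):
        r=ctrl.regions_of(c,n); print(n,[(round(float(q['score']),2),np.round(q['xy']).tolist(),int(q['mask'].sum())) for q in r[:2]])
print(s)
a=np.hstack([cv2.imread('pics/scene0.png'),cv2.imread('pics/side0.png')]);cv2.imwrite('pics/ab.png',cv2.resize(a,(800,300)))
E
```

```text
pics
scene {'camera_matrix': [[418.0647, 0.0, 281.2775], [0.0, 418.0647, 208.2002], [0.0, 0.0, 1.0]], 'xyz': [-0.31, -0.7919, 0.8638], 'rotation': [[0.7177, 0.3878, -0.5783], [-0.6963, 0.4008, -0.5954], [0.0009, 0.83, 0.5577]]}
guard [(0.78, [259.0, 193.0], 1023)]
stand [(0.69, [219.0, 176.0], 310), (0.64, [266.0, 214.0], 541)]
feeder [(0.76, [348.0, 241.0], 3236)]
side {'camera_matrix': [[495.4154, 0.0, 278.6106], [0.0, 495.4154, 199.5253], [0.0, 0.0, 1.0]], 'xyz': [-0.5093, -1.415, 0.8262], 'rotation': [[0.8233, 0.2196, -0.5233], [-0.5675, 0.325, -0.7565], [0.0039, 0.9199, 0.3922]]}
guard [(0.84, [260.0, 188.0], 834)]
stand [(0.64, [265.0, 205.0], 430)]
feeder [(0.55, [332.0, 225.0], 2111), (0.38, [260.0, 186.0], 752)]
wrist {'camera_matrix': [[325.1923, 0.0, 278.562], [0.0, 325.1923, 212.342], [0.0, 0.0, 1.0]], 'hand_eye': [[-0.0003, 0.9605, 0.2782, 0.0699], [1.0, 0.0002, 0.0002, 0.0003], [0.0002, 0.2782, -0.9605, -0.1241], [0.0, 0.0, 0.0, 1.0]]}
guard []
stand [(0.73, [113.0, 411.0], 544)]
feeder [(0.35, [112.0, 412.0], 510)]
{'time': 0.4, 'joint_positions': array([ 6.86699347e+01,  1.18452471e+01,  8.83321878e+01, -4.16845118e-04,
        7.98412991e+01, -8.62269405e+00]), 'qd': array([ 0.01053523, -0.06814376, -0.1206587 , -0.03971723, -0.04600277,
       -0.02793898]), 'joint_torque': array([ 8.69930118e-04, -3.82500529e+01, -2.91433579e+01, -2.28575877e-04,
        4.06169216e-03,  2.15765880e-05]), 'tcp_pos': array([0.12646084, 0.5608296 , 0.24981382]), 'ee_rot': array([[-9.75506532e-01,  2.19970437e-01, -1.12261540e-04],
       [ 2.19970462e-01,  9.75506485e-01, -3.07177986e-04],
       [ 4.19417843e-05, -3.24348354e-04, -9.99999947e-01]]), 'contact_force': array([-0.06257803,  0.39279311, -0.26341753]), 'moment': array([ 0.04852952,  0.0402357 , -0.0399945 ]), 'grasp_force': 0.0, 'opening': 0.085518454273906}
```

Run:
```python
import cv2
a=cv2.imread('pics/scene0.png')[100:320,130:450];cv2.imwrite('pics/a1.png',cv2.resize(a,(800,550),interpolation=cv2.INTER_CUBIC))
```

```text
(no output)
```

View pics/ab.png

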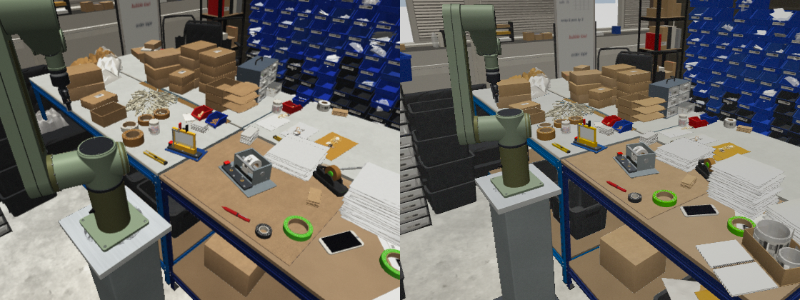

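View pics/a1.png

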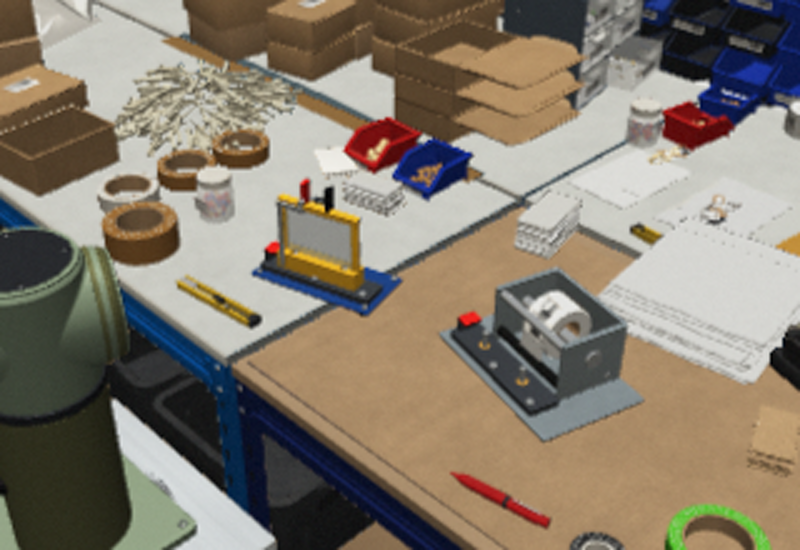

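The scene picture shows the door on the stand (crop ~(320,240)), with red and black tabs at (305,182) and (328,190). The feeder's pins are at ~(485,345) and (522,380), its keeper at (468,320).

```bash
cat >> h.py <<'E'
P={c:ctrl.camera_params(c) for c in('scene','side','wrist')}
def ray(c,uv,s=None):
    p=P[c];K=p['camera_matrix'];x=(uv[0]-K[0,2])/K[0,0];y=(uv[1]-K[1,2])/K[1,1]
    if c!='wrist': return p['xyz'],p['rotation']@np.array([x,-y,-1.])
    r=np.hypot(x,y);d=np.array([x/r*np.sin(r),-y/r*np.sin(r),-np.cos(r)]) if r>1e-9 else np.array([0,0,-1.])
    H=p['hand_eye'];R=np.asarray(s['ee_rot']);return np.asarray(s['tcp_pos'])+R@H[:3,3],R@(H[:3,:3]@d)
def at(c,uv,z,s=None):
    o,d=ray(c,uv,s);return o+d*(z-o[2])/d[2]
def proj(X,s):
    p=P['wrist'];K=p['camera_matrix'];H=p['hand_eye'];q=np.asarray(s['ee_rot']).T@(np.asarray(X)-s['tcp_pos']);q=H[:3,:3].T@(q-H[:3,3])
    a=np.arctan2(np.hypot(q[0],q[1]),-q[2]);n=np.hypot(q[0],q[1]);return np.array([K[0,2]+K[0,0]*a*q[0]/n,K[1,2]-K[1,1]*a*q[1]/n])
E
python3 - <<'E'
from h import *
f=lambda u,v:(130+u/2.5,100+v/2.5)
for n,u,v,z in [('redtab',305,180,.164),('blktab',328,188,.164),('footL',252,270,.005),('footR',400,280,.005),('footF',361,313,.005),('fpin+',485,340,.042),('fpin-',522,375,.042),('fkeep',468,318,.038),('ffootL',440,335,.003),('ffootF',546,440,.003),('ffootR',645,398,.003),('skeep',273,246,.038)]:
    print(n,at('scene',f(u,v),z).round(3))
E
```

```text
redtab [0.499 0.186 0.164]
blktab [0.507 0.147 0.164]
footL [0.448 0.255 0.005]
footR [0.586 0.085 0.005]
footF [0.49  0.066 0.005]
fpin+ [ 0.529 -0.125  0.042]
fpin- [ 0.509 -0.202  0.042]
fkeep [ 0.553 -0.074  0.038]
ffootL [ 0.534 -0.043  0.003]
ffootF [ 0.474 -0.271  0.003]
ffootR [ 0.623 -0.31   0.003]
skeep [0.48  0.243 0.038]
```

>>> arm_command --deltas '[[[-1.5,-1.0,0,-0.5],[-3,-2,0,-1],[-4.5,-3,0,-1.5],[-6,-4,0,-2],[-7.5,-5,0,-2.5],[-9,-6,0,-3],[-10.4,-7,0,-3.5],[-11.8,-7.9,0,-4.2],[-13.2,-8.8,0,-4.2],[-14.6,-9.7,0,-4.2],[-16,-10.6,0,-4.2],[-17.4,-11.6,0,-4.2]]]' --grip 0 --force 35

```text
time: 1.6
tcp_pos: [0.4729, 0.1974, 0.2504]
ee_rot: [[-0.976, -0.216, 0.001], [-0.216, 0.976, 0.0], [-0.001, 0.0, -1.0]]
contact_force: [0.8, 1.1, 0.1]
opening: 0.0851
grasp_force: 0.0
```

Run:
```python
from h import *
s,im=snap('wrist','w1.png'); print(s['time'],s['tcp_pos'],s['ee_rot'].round(3).tolist(),s['contact_force'])
cv2.imwrite('pics/w1b.png',cv2.resize(im[:,:,::-1],(800,600)))
```

```text
1.6 [0.47289136 0.19743433 0.25038369] [[-0.976, -0.216, 0.001], [-0.216, 0.976, 0.0], [-0.001, 0.0, -1.0]] [0.82642323 1.08391571 0.07298783]
```

View pics/w1b.png

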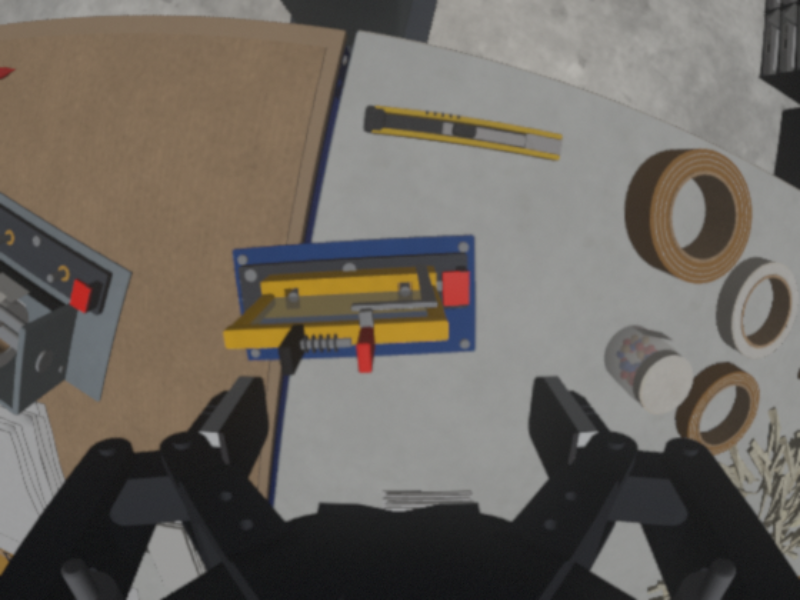

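The wrist view shows the stand foot with corners ~(234,250), (474,236), (475,350), (247,360), tab tops at (288,368) black and (365,368) red, and the cutter and tapes well clear.

Run:
```python
from h import *
s=ctrl.observe()
g=lambda u,v,z:at('wrist',(u*.7,v*.7),z,s)
c=[g(*q,.006) for q in((234,250),(474,236),(475,350),(247,360))]
print([q.round(3) for q in c])
for a,b in((0,1),(3,2),(1,2)):
    d=c[b]-c[a];print(np.linalg.norm(d).round(4),np.degrees(np.arctan2(d[1],d[0])))
print('ctr TL-BR',((c[0]+c[2])/2).round(4),'all',np.mean(c,0).round(4))
for n,u,v,z in(('black low-l',282,372,.164),('red r',372,371,.164),('red l',358,371,.164),('blk r',293,372,.164),('railtop L',226,346,.0),('keeper c',455,287,.038),('keeper tr',468,270,.038)): print(n,g(u,v,z).round(4))
from scipy.ndimage import label
im=cv2.imread('pics/w1.png');crop=im[225:275,185:275];cv2.imwrite('pics/t.png',cv2.resize(crop,(720,400),interpolation=cv2.INTER_CUBIC))
```

```text
[array([0.499, 0.054, 0.006]), array([0.448, 0.246, 0.006]), array([0.543, 0.272, 0.006]), array([0.597, 0.077, 0.006])]
0.1991 105.0576002901203
0.2023 105.37940217086354
0.0985 15.182476650768699
ctr TL-BR [0.5212 0.1627 0.006 ] all [0.5217 0.162  0.006 ]
black low-l [0.5183 0.1391 0.164 ]
red r [0.5072 0.184  0.164 ]
red l [0.5087 0.1771 0.164 ]
blk r [0.5169 0.1448 0.164 ]
railtop L [0.5906 0.0535 0.    ]
keeper c [0.4851 0.2354 0.038 ]
keeper tr [0.4703 0.2418 0.038 ]
```

View pics/t.png

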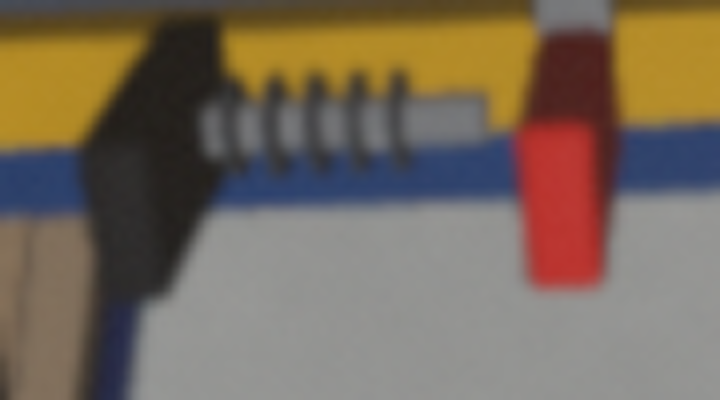

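The crop shows the tops: red (518,125)-(603,287), black (85,160)-(165,295).

Run:
```python
from h import *
s=ctrl.observe()
g=lambda u,v:at('wrist',(185+u/8,225+v/8),.164,s)
R=[g(*q) for q in((518,125),(603,122),(603,287),(530,287))];B=[g(*q) for q in((85,160),(150,155),(165,295),(100,297))]
r,b=np.mean(R,0),np.mean(B,0)
th=np.radians(15.2);y=np.array([-np.sin(th),np.cos(th),0]);x=np.array([y[1],-y[0],0])
for q in R+B:print((q@x).round(4),(q@y).round(4))
d=r-b;print(r.round(4),b.round(4),np.degrees(np.arctan2(d[1],d[0]))-90)
m=(max(q@y for q in R[1:3])-.024+min(B[0]@y,B[3]@y)+.022)/2
o=x*(np.mean([q@x for q in R+B]))+y*m; print('origin',o.round(4))
gp=o+y*-.005;e=s['ee_rot'].T@(gp-s['tcp_pos']);print('tgt',gp.round(4),'delta units',(e/.025).round(2))
```

```text
0.5228 0.0382
0.5228 0.0456
0.5386 0.0445
0.5383 0.0379
0.5245 -0.0012
0.5243 0.0049
0.538 0.0044
0.5381 -0.0018
[0.5012 0.1792 0.164 ] [0.5122 0.1408 0.164 ] 16.038489561453787
origin [0.5069 0.1594 0.    ]
tgt [0.5082 0.1546 0.    ] delta units [-0.81 -1.64 10.04]
```

>>> arm_command --deltas '[[[-0.5,-0.9,0,-0.3],[-0.81,-1.64,0.6,-0.47],[-0.81,-1.64,1.4,-0.47],[-0.81,-1.64,2.2,-0.47],[-0.81,-1.64,3.0,-0.47],[-0.81,-1.64,3.6,-0.47],[-0.81,-1.64,3.85,-0.47],[-0.81,-1.64,3.85,-0.47]]]'

```text
time: 2.32
tcp_pos: [0.4987, 0.1634, 0.1519]
ee_rot: [[-0.964, -0.264, -0.004], [-0.264, 0.964, -0.001], [0.004, 0.0, -1.0]]
contact_force: [-0.7, 0.0, -0.2]
opening: 0.0856
grasp_force: 0.0
```

Run:
```python
from h import *
s,im=snap('wrist','w2.png'); print(s['time'],s['tcp_pos'],s['contact_force'])
cv2.imwrite('pics/w2b.png',cv2.resize(im[120:,80:480,::-1],(800,600)))
```

```text
2.3167 [0.49870685 0.16336179 0.15192076] [-0.74558519  0.03213269 -0.17735816]
```

View pics/w2b.png

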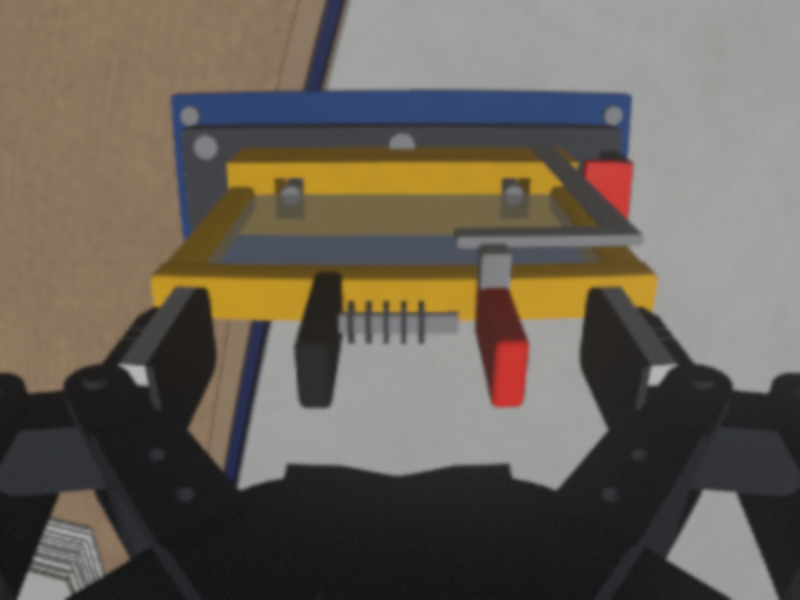

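Run:
```python
from h import *
s=ctrl.observe();print(s['time'],s['tcp_pos'],s['qd'].round(2))
s=dict(s);n=s['tcp_pos'];s['tcp_pos']=np.array([.49870685,.16336179,.15192076])
g=lambda u,v,z:at('wrist',(80+u/2,120+v/2),z,s)
R=[g(*q,.164) for q in((490,342),(527,342),(523,405),(495,405))];B=[g(*q,.164) for q in((297,345),(330,342),(330,406),(300,406))]
E=s['ee_rot']
for q in R+B:print(((q-n)@E*1e3).round(1))
c=[g(*q,.006) for q in((172,96),(630,96))];d=c[1]-c[0];print('yaw',np.degrees(np.arctan2(d[1],d[0]))-90,np.linalg.norm(d),'tool yaw',np.degrees(np.arctan2(E[1,1],E[0,1]))-90)
d=np.mean(R,0)-np.mean(B,0);print(np.degrees(np.arctan2(d[1],d[0]))-90)
```

```text
2.3667 [0.49978914 0.16357013 0.15336059] [ 0.   -1.24 -1.84  0.01 -0.16 -0.16]
[  6.   18.5 -10.6]
[  5.8  26.  -10.6]
[ -9.8  26.6 -10.6]
[ -9.5  20.5 -10.6]
[  5.3 -19.9 -10.6]
[  6.2 -13.2 -10.6]
[ -9.5 -14.  -10.7]
[ -9.8 -20.3 -10.7]
yaw 15.343567600957854 0.1996910839210426 tool yaw 15.322356987267113
15.465054506821886
```

>>> arm_command --deltas '[[[-0.07,-0.115,-0.02,0],[-0.07,-0.115,-0.02,0],[-0.07,-0.115,-0.02,0]]]'

```text
time: 2.62
tcp_pos: [0.5039, 0.1612, 0.1557]
ee_rot: [[-0.965, -0.264, 0.003], [-0.264, 0.965, 0.0], [-0.003, -0.0, -1.0]]
contact_force: [-0.3, 0.1, -0.0]
opening: 0.0853
grasp_force: 0.0
```

>>> arm_command --deltas '[[[0,0,0,0],[0,0,0,0],[0,0,0,0],[0,0,0,0],[0,0,0,0],[0,0,0,0],[0,0,0,0],[0,0,0,0],[0,0,0,0],[0,0,0,0]]]' --grip 255 --force 35

```text
time: 3.45
tcp_pos: [0.504, 0.1601, 0.1557]
ee_rot: [[-0.964, -0.264, 0.003], [-0.264, 0.964, -0.002], [-0.002, -0.003, -1.0]]
contact_force: [-0.3, -2.4, 5.5]
opening: 0.0326
grasp_force: 37.7
```

>>> arm_command --deltas '[[[0,0,-0.1,0],[0,0,-0.2,0],[0,0,-0.3,0],[0,0,-0.3,0]]]'

```text
time: 3.78
tcp_pos: [0.5021, 0.1611, 0.1612]
ee_rot: [[-0.964, -0.264, -0.001], [-0.264, 0.964, -0.0], [0.001, 0.0, -1.0]]
contact_force: [0.4, 1.1, -4.8]
opening: 0.033
grasp_force: 35.3
```

>>> arm_command --deltas '[[[0,0,-0.3,0],[0,0,-0.7,0],[0,0,-1.2,0],[0,0,-1.8,0],[0,0,-2.5,0],[0,0,-3.2,0],[0,0,-3.6,0],[0,0,-3.6,0],[0,0,-3.6,0]]]'

```text
time: 4.53
tcp_pos: [0.503, 0.1612, 0.2525]
ee_rot: [[-0.964, -0.264, 0.002], [-0.264, 0.965, 0.0], [-0.002, -0.0, -1.0]]
contact_force: [-0.6, -0.1, -5.1]
opening: 0.0322
grasp_force: 35.5
```

Run:
```python
from h import *
s=ctrl.observe(); print(s['time'],s['tcp_pos'],s['contact_force'],s['opening'],s['moment'])
f=lambda u,v:(130+u/2.5,100+v/2.5)
p=at('scene',f(485,340),.042);m=at('scene',f(522,375),.042);print((p+m)/2)
_,im=snap('scene','s2.png')
cv2.imwrite('pics/s2b.png',cv2.resize(im[180:300,290:450,::-1],(800,600),interpolation=cv2.INTER_CUBIC))
```

```text
4.5333 [0.50304087 0.16119997 0.25253794] [-0.64903972 -0.05599495 -5.05201093] 0.032218905783010114 [-0.02325922 -0.00207063  0.00339193]
[ 0.51914325 -0.16353682  0.042     ]
```

View pics/s2b.png

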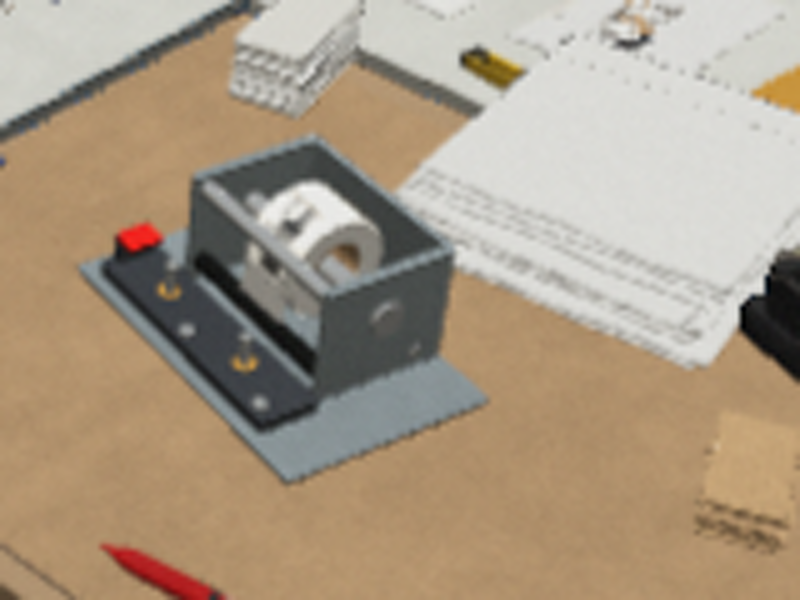

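The picture shows the feeder with pin tips at ~(173,262) and (245,338), ringed bases at (170,290) and (243,362), and the keeper at (140,237).

Run:
```python
from h import *
f=lambda u,v,z:at('scene',(290+u/5,180+v/5),z)
yaw=lambda d:np.degrees(np.arctan2(d[1],d[0]))-90
t=[f(245,335,.042),f(173,260,.042)];b=[f(243,362,.018),f(170,290,.018)]
k=f(140,237,.0385)
for n,(a,c) in(('tip',t),('base',b)):print(n,a.round(4),c.round(4),((a+c)/2).round(4),np.linalg.norm(c-a).round(4),yaw(c-a).round(2))
print('keep',k.round(4));L,F,Rr=f(80,267,.003),f(290,482,.003),f(487,400,.003);print('foot',L.round(3),F.round(3),Rr.round(3),yaw(L-F),yaw(F-Rr)-90,np.linalg.norm(L-F),np.linalg.norm(F-Rr))
tl,tr,bl=f(205,182,.092),f(325,290,.092),0;print('housing front top',tl.round(4),tr.round(4),yaw(tl-tr),np.linalg.norm(tl-tr))
s=dict(ctrl.observe());s['tcp_pos']=np.array([.47289136,.19743433,.25038369]);s['ee_rot']=np.array([[-0.976,-0.216,0.001],[-0.216,0.976,0.0],[-0.001,0.0,-1.0]])
for u,v,z in((10,238,.018),(63,272,.018),(82,296,.0385)):print('wrist',at('wrist',(u*.7,v*.7),z,s).round(4))
```

```text
tip [ 0.5207 -0.1936  0.042 ] [ 0.5468 -0.112   0.042 ] [ 0.5337 -0.1528  0.042 ] 0.0856 -17.79
base [ 0.5232 -0.1923  0.018 ] [ 0.5458 -0.1122  0.018 ] [ 0.5345 -0.1522  0.018 ] 0.0831 -15.72
keep [ 0.5539 -0.0774  0.0385]
foot [ 0.536 -0.041  0.003] [ 0.472 -0.272  0.003] [ 0.619 -0.311  0.003] -15.545015198648727 -15.008973075120252 0.23924763522429135 0.15185698856359786
housing front top [ 0.5724 -0.1132  0.092 ] [ 0.5376 -0.2362  0.092 ] -15.783843344199653 0.127900965297491
wrist [ 0.5232 -0.1939  0.018 ]
wrist [ 0.5442 -0.114   0.018 ]
wrist [ 0.554  -0.0731  0.0385]
```

>>> arm_command --deltas '[[[0.1,-0.5,0,0.2],[0.25,-1.4,0,0.6],[0.5,-2.6,0,1.1],[0.7,-3.9,0,1.6],[0.9,-5.2,0,2.1],[1.1,-6.5,0,2.6],[1.4,-7.8,0,3.1],[1.6,-9.1,0,3.6],[1.8,-10.4,0,4.1],[2.0,-11.5,0,4.6],[2.15,-12.2,0,4.9],[2.22,-12.62,0,5.1]]]'

```text
time: 5.58
tcp_pos: [0.5312, -0.1608, 0.25]
ee_rot: [[-0.963, 0.269, -0.003], [0.269, 0.963, -0.0], [0.003, -0.001, -1.0]]
contact_force: [-0.5, -0.7, -4.9]
opening: 0.0326
grasp_force: 35.8
```

>>> arm_command --deltas '[[[0,0,0,0],[0,0,0,0],[0,0,0,0],[0,0,0,0]]]'

```text
time: 5.92
tcp_pos: [0.5322, -0.1563, 0.2514]
ee_rot: [[-0.965, 0.262, -0.001], [0.262, 0.965, 0.001], [0.001, 0.001, -1.0]]
contact_force: [0.3, 0.3, -4.9]
opening: 0.0324
grasp_force: 35.9
```

Run:
```python
from h import *
s,im=snap('wrist','w3.png'); print(s['time'],s['tcp_pos'].tolist(),s['ee_rot'].round(4).tolist(),s['contact_force'],s['opening'],s['qd'].round(1))
cv2.imwrite('pics/w3b.png',cv2.resize(im[100:400,80:480,::-1],(800,600)))
```

```text
5.9167 [0.532206516140325, -0.1563221442899354, 0.25138565052207895] [[-0.9651, 0.2618, -0.0008], [0.2618, 0.9651, 0.0009], [0.001, 0.0007, -1.0]] [ 0.33819019  0.33391279 -4.85186713] 0.03243904477312682 [ 0.2 -0.2 -0.3 -0.2 -0.   0. ]
```

View pics/w3b.png

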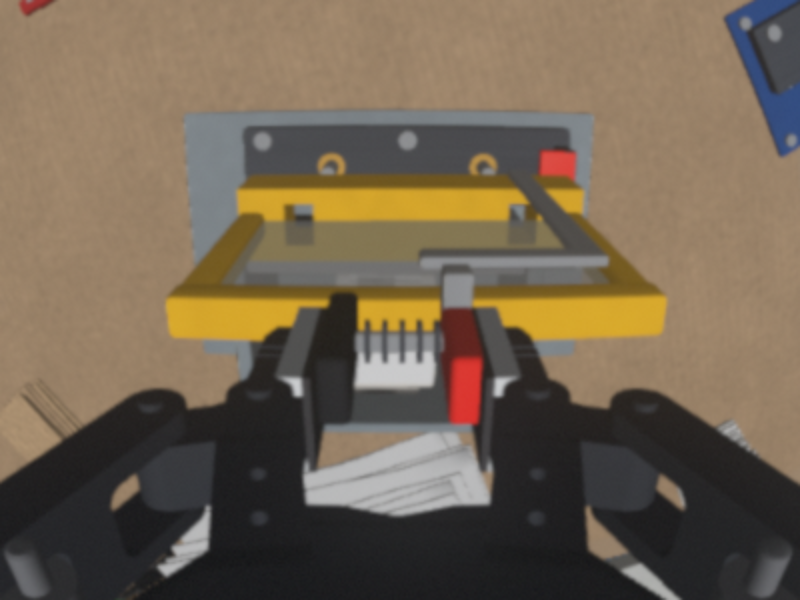

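The wrist picture shows the rings of the feeder's pins at (332,166) and (484,166), level in the picture, with the door's rail front edge from (238,187) to (582,187) above them.

Run:
```python
from h import *
s=dict(ctrl.observe());s['tcp_pos']=np.array([0.532206516140325,-0.1563221442899354,0.25138565052207895])
E=s['ee_rot']
for n,u,v,z in(('r-',332,166,.018),('r+',484,166,.018),('keep',558,163,.0385),('foot-',186,113,.003),('foot+',592,113,.003),('railL',238,187,.2514-.1377+.026),('railR',582,187,.2514-.1377+.026)):
    q=at('wrist',(80+u/2,100+v/2),z,s);print(n,((q-s['tcp_pos'])@E*1e3).round(1),q.round(4))
```

```text
r- [  0.7 -36.3 233.4] [ 0.5219 -0.1911  0.018 ]
r+ [  0.8  49.1 233.4] [ 0.5442 -0.1086  0.018 ]
keep [  6.8  86.7 212.9] [ 0.5482 -0.0708  0.0385]
foot- [  31.1 -125.1  248.3] [ 0.4693 -0.2688  0.003 ]
foot+ [ 30.7 115.3 248.5] [ 0.5326 -0.0368  0.003 ]
railL [ 16.6 -60.1 111.7] [ 0.5005 -0.2099  0.1397]
railR [ 16.6  70.8 111.7] [ 0.5347 -0.0836  0.1397]
```

>>> arm_command --deltas '[[[-0.04,0.045,0.2,0],[-0.04,0.045,0.7,0],[-0.04,0.045,1.2,0],[-0.04,0.045,1.7,0],[-0.04,0.045,2.1,0],[-0.04,0.045,2.4,0],[-0.04,0.045,2.55,0],[-0.04,0.045,2.55,0],[-0.04,0.045,2.55,0]]]'

```text
time: 6.72
tcp_pos: [0.5338, -0.1571, 0.1879]
ee_rot: [[-0.965, 0.264, 0.0], [0.264, 0.965, -0.0], [-0.0, -0.0, -1.0]]
contact_force: [0.7, -0.6, -5.0]
opening: 0.0325
grasp_force: 35.9
```

>>> arm_command --deltas '[[[0,0,0.06,0],[0,0,0.12,0],[0,0,0.18,0],[0,0,0.24,0],[0,0,0.3,0],[0,0,0.36,0],[0,0,0.4,0],[0,0,0.42,0]]]'

```text
time: 7.38
tcp_pos: [0.5335, -0.1569, 0.1772]
ee_rot: [[-0.965, 0.264, -0.0], [0.264, 0.965, 0.0], [0.001, 0.0, -1.0]]
contact_force: [0.0, -0.3, -5.5]
opening: 0.0328
grasp_force: 35.9
```

>>> arm_command --deltas '[[[0,0,0.05,0],[0,0,0.1,0],[0,0,0.15,0],[0,0,0.2,0],[0,0,0.2,0]]]'

```text
time: 7.8
tcp_pos: [0.5335, -0.1569, 0.1721]
ee_rot: [[-0.965, 0.264, -0.001], [0.264, 0.965, 0.0], [0.001, 0.0, -1.0]]
contact_force: [-0.1, -0.0, -4.5]
opening: 0.0328
grasp_force: 35.9
```

>>> arm_command --deltas '[[[0,0,0.06,0],[0,0,0.12,0],[0,0,0.18,0],[0,0,0.24,0],[0,0,0.3,0],[0,0,0.36,0],[0,0,0.36,0]]]'

```text
time: 8.38
tcp_pos: [0.5334, -0.1569, 0.163]
ee_rot: [[-0.965, 0.264, -0.001], [0.264, 0.965, 0.0], [0.001, 0.0, -1.0]]
contact_force: [-0.8, 0.3, -5.1]
opening: 0.0328
grasp_force: 35.9
```

>>> arm_command --deltas '[[[0,0,0.04,0],[0,0,0.08,0],[0,0,0.12,0],[0,0,0.16,0],[0,0,0.2,0],[0,0,0.22,0],[0,0,0.22,0]]]'

```text
time: 8.97
tcp_pos: [0.5336, -0.1569, 0.1578]
ee_rot: [[-0.965, 0.264, -0.0], [0.264, 0.965, 0.0], [0.0, 0.0, -1.0]]
contact_force: [-0.8, 0.8, -4.2]
opening: 0.0327
grasp_force: 35.9
```

>>> arm_command --deltas '[[[0,0,0.02,0],[0,0,0.04,0],[0,0,0.06,0],[0,0,0.08,0],[0,0,0.08,0]]]'

```text
time: 9.38
tcp_pos: [0.5336, -0.1569, 0.1559]
ee_rot: [[-0.965, 0.264, -0.0], [0.264, 0.965, 0.0], [0.0, 0.0, -1.0]]
contact_force: [0.3, 1.2, -5.3]
opening: 0.0328
grasp_force: 35.9
```

>>> arm_command --deltas '[[[0,0,0.02,0],[0,0,0.04,0],[0,0,0.06,0],[0,0,0.06,0]]]'

```text
time: 9.72
tcp_pos: [0.534, -0.1573, 0.1556]
ee_rot: [[-0.965, 0.264, 0.001], [0.264, 0.965, -0.001], [-0.001, -0.0, -1.0]]
contact_force: [-2.7, -0.6, 3.4]
opening: 0.0326
grasp_force: 37.6
```

>>> arm_command --deltas '[[[0,0,0,0],[0,0,0,0],[0,0,0,0],[0,0,0,0],[0,0,0,0],[0,0,0,0],[0,0,0,0],[0,0,0,0]]]' --grip 0

```text
time: 10.38
tcp_pos: [0.5338, -0.1572, 0.1546]
ee_rot: [[-0.965, 0.264, 0.0], [0.264, 0.965, -0.0], [-0.0, -0.0, -1.0]]
contact_force: [0.3, -0.0, 0.7]
opening: 0.0853
grasp_force: 0.0
```

>>> arm_command --deltas '[[[0,-0.15,-0.2,0],[0,-0.15,-0.6,0],[0,-0.15,-1.2,0],[0,-0.15,-2,0],[0,-0.15,-3,0],[0,-0.15,-4,0],[0,-0.15,-4,0],[0,-0.15,-4,0],[0,-0.15,-4,0]]]'

```text
time: 11.13
tcp_pos: [0.5325, -0.1606, 0.2546]
ee_rot: [[-0.965, 0.264, 0.0], [0.264, 0.965, -0.0], [-0.0, -0.0, -1.0]]
contact_force: [-0.3, 0.0, -0.4]
opening: 0.0855
grasp_force: 0.0
```

Run:
```python
from h import *
s,im=snap('wrist','w4.png'); print(s['time'],s['tcp_pos'],s['contact_force'],s['opening'])
cv2.imwrite('pics/w4b.png',cv2.resize(im[100:400,80:480,::-1],(800,600)))
```

```text
11.1333 [ 0.53250282 -0.16058881  0.25460816] [-0.27953264  0.02815648 -0.39978188] 0.08550140536298581
```

View pics/w4b.png

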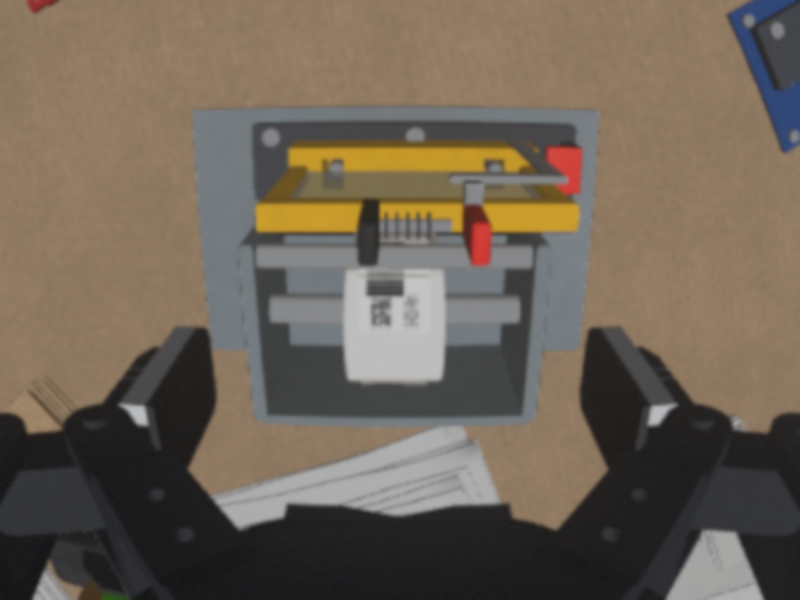

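The picture shows the door home with the pins through its rail holes at (335,170) and (494,170). I'll check the tab spread, black outer edge at 360 and red outer edge at 491 (row ~262), before handing in.

Run:
```python
from h import *
s=ctrl.observe()
a,b=[at('wrist',(80+u/2,100+131),.164,s) for u in(359,491)];w=np.linalg.norm(a-b);print(w)
if w>.0435: print(ctrl.job_done())
```

```text
0.04621865012578573
the job is handed in; nothing more can be done
None
```

The guard door is home on the feeder's hinge pins. The tabs measure 46 mm apart, so its sprung pin is fully out. The gripper is clear, and I handed the job in at about 11 s; the judge's verdict was not shown.

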